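Shut a spare print head in its airtight case

ROBOT

A 6-joint arm with a two-finger parallel gripper is mounted at the origin on the work surface. World frame = base frame: x ahead of the robot, y to its left, z up, the work surface at z = 0. Lengths are in mm, angles in rad, forces in N, time in s.
With the tool pointing down it reaches from about 275 to 1000 mm from the base axis. Payload 8.4 kg.
Tool frame: the origin (TCP) lies on the centre line of the jaws, within the pads' length; the fingertips stand r.tip_reach ahead of it and the grasp point (between the pads) lies 11 mm behind it (r.tip_reach is the distance from the TCP to the fingertips, in mm); z points along the fingers, y is the line along which they close (so a half turn about z gives the same grasp; the last joint's range is limited). The gripper opens to 85 mm and grips with 20 to 120 N. Pads are 22 mm wide; open, the fingers measure 114 mm over their backs; the gripper's body (76 mm by 85 mm) begins 54 mm behind the grasp point. The pads swing forward as they close: fully open they stand 13 mm farther back than shut.
Start: joints at [1.264, 0.353, 1.633, -0, 1.155, -0.002], TCP at [187.563, 596.195, 239.281] pointing down, gripper open.
Joint ranges: [-2.63, 2.63], [-0.92, 2.1], [0.06, 2.66], [-1.3, 4.44], [0, 2.69], [-3.02, 3.02]. Speed limits (rad/s): [2.22, 2.22, 2.79, 3.14, 3.14, 3.14].

INTERFACE

Orientations are given as [roll, pitch, yaw] about the fixed x, y, z axes, in that order (R = Rz(yaw) Ry(pitch) Rx(roll)).
In Python, from rig import r gives the robot as it stands.
- The arm moves only by the tool carry_out, never from a script. Its argument "targets" is a list of rows, each an object with "dp": the shift along the tool's x, y, z in mm, a list of three; "yaw": the turn about the tool's z in degrees. A call has 1 to 12 rows; each row is the pose to reach, as a shift and turn from the pose commanded when the call began, along the tool's axes at that moment; what a row does not reach only later rows make up. A row lasts 1/8 s, in which the tool goes at most 62.5 mm and 10.7 degrees, less where a joint would pass 70% of its speed; a pose out of reach is approached as far as the arm can. A call with a gripper value outside its range is refused whole. "fingers" is the opening, from -1 (shut) to 1 (fully open), so that 0 is half open, set as the call begins (left out, the last holds). The fingers move at their own pace and stop on an object; "grip_force" is the grip in N (left out, the last holds). Time passes only in rows, so rows that repeat a pose let the fingers close. It gives the time, the measured TCP pose, the force, the opening and the grip force at its end, in the units of the state.
- r.sense(): the state, without advancing time (a new reading comes with each control period).
- r.grab_frame(name): name is "side" or "top"; returns the picture (384x512x3 uint8, red, green, blue); there is no depth.
- r.get_calibration(name): a dict with "fx", "fy", "cx", "cy" (pixels), "dist_coeffs" ([k1, k2, p1, p2, k3] as OpenCV has them; the pictures are not rectified), "rvec" (rotation vector, rad) and "tvec" (3), from world to camera coordinates, as OpenCV has them. Camera axes: x right, y down, z forward; pixel columns grow to the right and rows downward; lengths in mm; the calibration is good to about 2 mm. A picture is of the moment at which its call begins. get_calibration takes no time and is no camera call.
- r.sign_off(): hands the job in; it is judged then, once.
The state is a dict: "clock": time; "qpos": joint angles; "qvel": joint speeds; "joint_efforts": joint torques, N m; "eef_pos": TCP position; "tcp_rot": TCP orientation; "contact_force": force on the tool from outside, world axes, zero at the start; "wrist_torque": the same for the moment, N m; "opening": opening from 0.0 (shut) to 1.0 (fully open); "grasp_force": force on a finger pad.
Only numpy, scipy, OpenCV 4.12 (cv2) and the standard library are available. Lean on these libraries where they do the work, as an engineer would, in place of code of your own. Each camera call takes 0.05 s, during which the arm holds its last target. There are 200 camera calls.

TASK

Put the spare print head upright in the cradle pocket of the open airtight case, let go of it, then swing the lid over and push it down against the rubber seal until the catch snaps and the lid stays down by itself. Push firmly but never lean on the case or lid with more than about 3 kg (30 N), and leave the other things on the table where they are.

Things in the scene. Friction and masses are not known exactly. Their poses are not given: they have to be found in the camera images.
- head: Spare print head, 160 g. Black block 44 (x) x 34 (y) x 36 mm high with a narrower aluminium grip block on top, 36 (x) x 24 (y) mm, from 36 to 60 mm height, two small brass ports on it. Origin under its centre, z up. Starts standing on the table. Grip it across its y by the grip block.
- case: Airtight case fixed to the table: grey open box 140 (x) x 200 (y) x 85 mm high, walls 9 mm, filled to 44 mm height with a white plastic cradle that has one rectangular pocket. Origin under its centre; its own -x is the front (catch side), +x the hinge side, z up. A deep soft black rubber seal stands on the wall tops, up to 118 mm above the table at the front.
- cradle (a point): Centre of the floor of the cradle pocket, 20 mm above the table; axes as the case. The pocket is 48 (case x) x 38 (case y) mm, 24 mm deep, 3 mm chamfer: 2 mm to spare each side of the head, whose x must lie along the case's x (either way round). Free width from pocket to inside walls: 72 mm on the case's y sides, 25 mm at the front.
- lid (a joint): Lid angle, rad. 0 is level; it grows as the lid opens. Starts at 1.7 to 2.0 (leaning back past upright) and stays where it is left (stiff hinge). The seal holds an unlatched lid up at about 0.17. The catch has been set by hand somewhere within a 17 mm span of height, so the lid catches at some angle between about 0.115 and 0.005, not known beforehand.
- hinge (a point): Middle of the lid's hinge axis, at the case's back edge, 94 mm above the table; the axis runs along the case's y. Lid plate: 153 mm from hinge to front edge, 206 mm wide, 10 mm thick. At lid angle a, a point r along the lid and h above its underside lies at x = -r cos a + h sin a, z = r sin a + h cos a from here, in the case's axes.
- pad (a point): Middle of the top of the thumb pad, a thin steel plate 30 x 60 mm on the lid's outer face by the front edge (r = 130, h = 11 mm): push down here. It takes 5 to 7 N to start squeezing the seal, rising to 11 to 16 N on the catch; the force dips as the catch snaps, and 1 to 2 mm lower a hard stop makes it shoot up. z out of the face, x to the hinge.
- front (a point): Middle of the case's front wall at its outer top edge, 85 mm above the table; axes as the case. The steel spring catch unit is bolted on here: 60 mm wide, standing out 43 mm in front, its top about 100 to 118 mm above the table. The lid's steel tongue hangs under the lid's front edge and snaps under the catch.
- cartridge: Not to be disturbed: flat-sided ink cartridge, 85 x 28 x 58 mm high, black with a paper label; origin under its centre, x along its length.
- filter: Not to be disturbed: round white ink filter, 40 mm across, 50 mm high with a spout on top; origin under its centre.
- ink_bottle: Not to be disturbed: round black ink bottle with paper label, 64 mm across, 170 mm high; origin under its centre.
- cleaner: Not to be disturbed: round white cleaner bottle, 60 mm across, 150 mm high; origin under its centre.
- tape: Not to be disturbed: empty roll of tape lying flat, 90 mm across, 24 mm high; origin under its centre.
- squeegee: Not to be disturbed: flat squeegee, 82 x 100 x 11 mm; origin under its blade.
- screwdriver: Not to be disturbed: screwdriver lying on the table, up to about 30 mm high; origin about its middle.

How it is judged (in metres and radians):
On the way, in this order (a step that is already met when the one before it is completed fails the run):
1. the print head stands on the floor of the cradle pocket, let go (horizontal distance between head and cradle below 0.006 m and z of head in the frame of case below 0.026 m and angle between head's own z axis and vertical below 0.1 rad and contact force between the fingers and head below 0.1 N), for 0.2 s.
2. the lid is pushed down to the height of the catch with the head in the case (value of joint lid below 0.13 rad and horizontal distance between head and cradle below 0.006 m and z of head in the frame of case below 0.026 m and angle between head's own z axis and vertical below 0.1 rad), for 0.2 s.
At the end, for the whole second after the job is handed in: The head stands in the pocket (within 6 mm of its centre, base within 6 mm of its floor, tilt under 0.1 rad) and the lid stays by itself below 0.13 rad, held by the catch (unlatched it would spring back to about 0.17), all at rest (all of step 2 and linear speed of head below 0.02 m/s and velocity of joint lid between -0.05 and 0.05 rad/s); the robot touches nothing.
It fails at once if the robot presses on the case or its lid with more than 32 N (contact force between any of the fingers, the arm and case above 32 N).
It fails at once if another thing on the table is shifted by more than 30 mm (distance of any of cartridge, filter, ink_bottle, cleaner, tape, squeegee, screwdriver from where it was at the start of the episode above 0.03 m).
It also fails if it takes over 72 s, if anything falls off the work surface, if the arm or the gripper's body presses on something with over 40 N, if the wrist force passes 120 N, or if a joint passes its speed limit or range.

## Working session

There is one attempt and no reset: what is moved stays moved. The work goes in short steps, Python scripts to look and compute and a tool call to move; the robot and the scene stay as the last step left them, time stands still between calls to the robot, and variables do not carry over. Pictures are saved under pics/ and viewed, at most 10 in all, crops included, and the job is handed in when it is done.

Besides the shell and the picture viewer there is one more tool, called after ">>>" as name([rows], argument=value, ...), one row to a line, values as JSON. carry_out: Moves the arm, as the interface text tells. Its arguments: {"type":"object","properties":{"targets":{"type":"array","items":{"type":"object","properties":{"dp":{"type":"array","items":{"type":"number"}},"yaw":{"type":"number"}}}},"fingers":{"type":"number"},"grip_force":{"type":"number"}},"required":["targets"]}

```bash
mkdir -p pics; ls
python3 - <<'E'
from rig import r
import cv2
print(r.sense(), r.tip_reach)
for n in ("top","side"):
    im=r.grab_frame(n); cv2.imwrite(f"pics/{n}0.png",im[:,:,::-1]); print(n,r.get_calibration(n))
E
```

```text
pics
{'clock': 0.0, 'qpos': array([ 1.26362027e+00,  3.53634478e-01,  1.63409532e+00, -2.80941783e-05,
        1.15521410e+00, -2.41157718e-03]), 'qvel': array([-0.00055789, -0.00121552,  0.00192871, -0.0006104 , -0.00045475,
       -0.00013319]), 'joint_efforts': array([ 6.22745065e-04, -6.05263567e+01, -3.42072415e+01,  2.01755847e-04,
        9.30825539e-03,  5.69188430e-06]), 'eef_pos': array([187.42301135, 595.76845167, 238.58682466]), 'tcp_rot': array([-3.14024136e+00,  2.24288105e-05,  2.83683954e+00]), 'contact_force': array([-0.13805059, -0.91391551,  0.41638165]), 'wrist_torque': array([-0.00743382,  0.02358133, -0.05265421]), 'grasp_force': 0.0, 'opening': 1.0032279259306291} 8.0
top {'fx': 392.8571856009067, 'fy': 392.8571856009067, 'cx': 257.4261367468982, 'cy': 197.73832111443426, 'dist_coeffs': array([-0.04050098,  0.        ,  0.        ,  0.        ,  0.        ]), 'rvec': array([ 2.16859437, -2.18828827,  0.09274906]), 'tvec': array([  -4.16752271,  496.4841496 , 1089.29795606])}
side {'fx': 445.2209283720094, 'fy': 445.2209283720094, 'cx': 259.2129339777573, 'cy': 190.54005136042164, 'dist_coeffs': array([0.04247067, 0.        , 0.        , 0.        , 0.        ]), 'rvec': array([ 2.16616097, -0.42948227,  0.21932445]), 'tvec': array([-461.2014284 ,  167.44301368, 1131.37346104])}
```

View pics/top0.png

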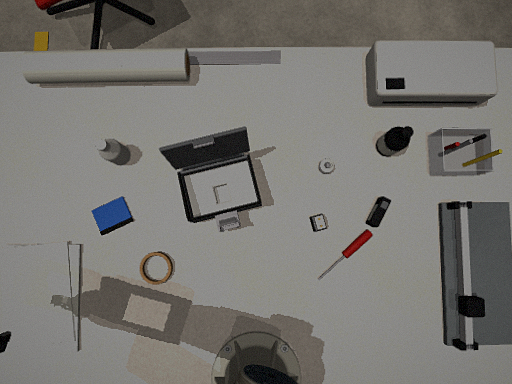

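View pics/side0.png

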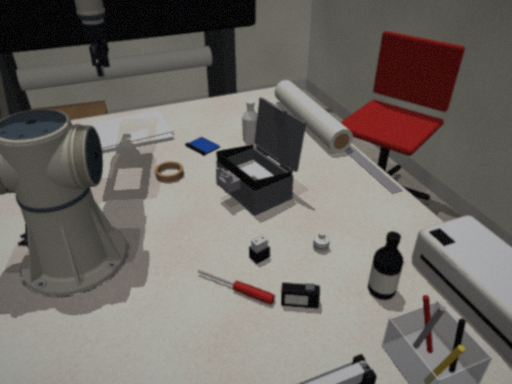

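The top view shows the case at about (220,190) with its front toward the robot and the lid leaning away. The head is at (319,222), with the cartridge, screwdriver and filter around it. The side view shows the head at (260,248) and the case at (257,180). Next I'll zoom in on the case and head.

```bash
cat > h.py <<'E'
import numpy as np, cv2
from rig import r
def cal(n):
    c=r.get_calibration(n); K=np.array([[c['fx'],0,c['cx']],[0,c['fy'],c['cy']],[0,0,1]])
    return K,np.array(c['dist_coeffs']),np.array(c['rvec']),np.array(c['tvec'])
def ray(n,p):
    K,d,rv,t=cal(n); u=cv2.undistortPoints(np.array([[p]],float),K,d)[0,0]
    R=cv2.Rodrigues(rv)[0]; return -R.T@t, R.T@np.array([u[0],u[1],1.])
def onz(n,p,z):
    o,d=ray(n,p); return o+d*(z-o[2])/d[2]
def proj(n,P):
    K,d,rv,t=cal(n); return cv2.projectPoints(np.array(P,float).reshape(-1,3),rv,t,K,d)[0][:,0]
def crop(n,x0,y0,w,h,s,name):
    im=cv2.imread(n)[y0:y0+h,x0:x0+w]; cv2.imwrite(name,cv2.resize(im,None,fx=s,fy=s,interpolation=cv2.INTER_CUBIC))
E
python3 - <<'E'
from h import *
a=cv2.resize(cv2.imread('pics/top0.png')[120:245,155:285],None,fx=4,fy=4,interpolation=cv2.INTER_CUBIC)
b=cv2.resize(cv2.imread('pics/top0.png')[205:240,302:337],None,fx=7,fy=7,interpolation=cv2.INTER_CUBIC)
c=np.zeros((500,770,3),np.uint8); c[:500,:520]=a; c[:245,522:767]=b
c[250:450,522:722]=cv2.resize(cv2.imread('pics/side0.png')[228:268,240:280],None,fx=5,fy=5,interpolation=cv2.INTER_CUBIC)
cv2.imwrite('pics/c1.png',c)
crop('pics/side0.png',200,90,120,125,4.6,'pics/c2.png')
E
```

```text
(no output)
```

View pics/c1.png

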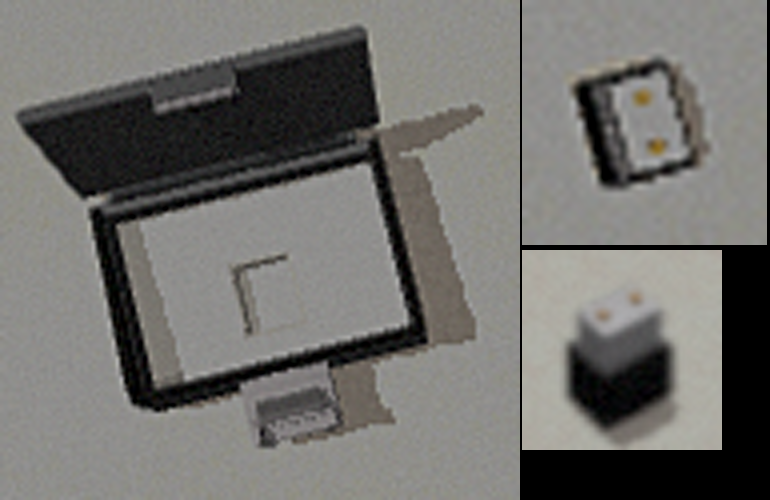

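View pics/c2.png

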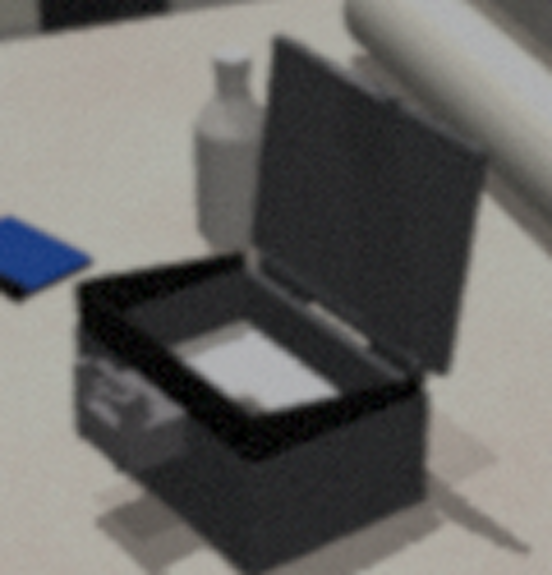

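Crops: in the top crop the pocket edges show at (235,265), (287,257) and (250,333). The head's grip block is the bright patch, with its brass ports at (643,97) and (657,147). The lid leans back, and the catch is at the front, about (293,400). Now I'll measure.

Run:
```python
from h import *
np.set_printoptions(precision=1,suppress=True)
T=lambda u,v:((u+.5)/4-.5+155,(v+.5)/4-.5+120)
print('cam',ray('top',(256,192))[0],ray('side',(256,192))[0])
for nm,uv,z in [('pTL',(235,265),44),('pTR',(287,257),44),('pBL',(250,333),44),('pBR',(302,322),44),('sealFL',(150,408),118),('sealFR',(425,343),118),('sealBR',(380,140),100),('sealBL',(92,207),100)]:
    print(nm,onz('top',T(*uv),z))
S=lambda u,v:((u+.5)/4.6-.5+200,(v+.5)/4.6-.5+90)
for nm,uv,z in [('gndR',(425,497),0),('gndF',(247,573),0),('wallR',(420,390),94),('sealF',(258,455),85)]:
    print(nm,onz('side',S(*uv),z))
# head
im=cv2.imread('pics/top0.png'); g=im.min(2).astype(int)
for n,(x0,y0,w,h),z in [('top',(308,210,22,24),60)]:
    hsv=cv2.cvtColor(im,cv2.COLOR_BGR2HSV)[y0:y0+h,x0:x0+w]
    print(g[y0:y0+h,x0:x0+w])
H=lambda u,v:((u-522+.5)/7-.5+302,(v+.5)/7-.5+205)
p=onz('top',H(643,97),60),onz('top',H(657,147),60); print('ports',p,(p[0]+p[1])/2,np.degrees(np.arctan2(*(p[0]-p[1])[1::-1])))
q=lambda u,v:((u-522+.5)/5-.5+240,(v-250+.5)/5-.5+228)
p=onz('side',q(602,315),60),onz('side',q(635,299),60); print('portsS',p,(p[0]+p[1])/2,np.degrees(np.arctan2(*(p[1]-p[0])[1::-1])))
```

```text
cam [ 402.7   -7.6 1127.3] [ 114.2 -930.5  801.1]
pTL [528.6 113.3  44. ]
pTR [533.9  77.2  44. ]
pBL [481.2 102.9  44. ]
pBR [488.5  67.   44. ]
sealFL [428.2 159.7 118. ]
sealFR [468.4 -17.3 118. ]
sealBR [604.6  11.1 100. ]
sealBL [561.6 201.8 100. ]
gndR [612.   16.5   0. ]
gndF [475.8 -12.1   0. ]
wallR [598.7   5.6  94. ]
sealF [485.1  -8.3  85. ]
[[140 143 139 140 144 139 139 135 143 141 138 139 141 140 139 143 137 143
  142 143 140 141]
 [138 141 144 139 140 141 131 138 139 143 140 141 141 143 139 142 139 141
  139 142 142 141]
 [143 138 138 141 141 144 142 146 141 145 144 143 147 146 145 140 139 145
  138 141 138 137]
 [140 141 142 139 140 142 126 132 136 133 133 138 111  88 120 149 143 145
  141 141 140 140]
 [141 144 142 132 134 139 133 140 134  76  73  39  31  51  46 103 108 143
  139 133 144 139]
 [129 133 143 137 136 103  80  58  48  23  41  16  85 131  84  68  98 147
  146 140 139 140]
 [133 126  81  67  57  32  35  13  85 123 140 140 143 146 138  40  93 113
  146 142 140 141]
 [142  71  10  12  60  68  99 146 147 150 146 129 146 147 143  59  94  93
  106 147 139 137]

[... 1019 characters left out ...]
46]
 [137 139 137 149 123   0   0  39  85  76  95  62  54  41  10  40  99 140
  137 139 143 136]
 [140 135 147 146 147   0   0  20  74  16   8  28  46 138 140 136 144 148
  145 140 136 141]
 [137 143 141 146 144  87  52  54  61 101 143 144 136 149 144 144 149 140
  137 139 142 141]
 [141 138 144 141 144 138 138 141 139 144 141 144 144 139 139 141 143 140
  141 139 144 141]
 [139 138 140 141 141 139 143 145 144 143 144 137 137 135 142 145 135 142
  143 135 144 138]]
ports (array([ 435.2, -175. ,   60. ]), array([ 415.8, -180.1,   60. ])) [ 425.5 -177.6   60. ] 14.498275284036014
portsS (array([ 415.8, -178.3,   60. ]), array([ 435.2, -173.7,   60. ])) [ 425.5 -176.    60. ] 13.200895405882552
```

```bash
cat > ov.py <<'E'
from h import *
import sys
cx,cy,yaw=map(float,sys.argv[1:4]); tag=sys.argv[4]
c,s=np.cos(yaw),np.sin(yaw)
def W(P): P=np.array(P,float); return np.c_[cx+c*P[:,0]-s*P[:,1],cy+s*P[:,0]+c*P[:,1],P[:,2]]
def rect(x0,x1,y0,y1,z): return [(x0,y0,z),(x1,y0,z),(x1,y1,z),(x0,y1,z)]
out=[]
for n,(x0,y0,w,h) in (('top',(160,140,110,100)),('side',(205,120,110,95))):
    im=cv2.imread(f'pics/{n}0.png')[y0:y0+h,x0:x0+w]; k=5 if n=='top' else 5
    im=cv2.resize(im,None,fx=k,fy=k,interpolation=cv2.INTER_CUBIC)
    for R,col in ((rect(-70,70,-100,100,0),(0,255,0)),(rect(-70,70,-100,100,85),(0,0,255)),(rect(-61,61,-91,91,44),(255,0,0)),(rect(-36,12,-19,19,41),(0,255,255)),(rect(-36,12,-19,19,20),(255,0,255))):
        if n=='side' and R[0][2]in(41,20): continue
        p=(proj(n,W(R))-[x0,y0]+.5)*k-.5
        cv2.polylines(im,[p.round().astype(int)],True,col,1)
    im=im[:,:] ; out.append(im[:475, :])
o=np.hstack(out); o=cv2.resize(o,(800,int(o.shape[0]*800/o.shape[1])),interpolation=cv2.INTER_AREA); cv2.imwrite(f'pics/ov{tag}.png',o)
E
python3 ov.py 523 98 0.209 1
python3 - <<'E'
from h import *
np.set_printoptions(precision=1,suppress=True)
im=cv2.imread('pics/top0.png'); x0,y0,w,h=308,210,22,24
g=im.min(2)[y0:y0+h,x0:x0+w]; big=cv2.resize(g,None,fx=8,fy=8,interpolation=cv2.INTER_LINEAR)
n,l,st,ce=cv2.connectedComponentsWithStats((big>112).astype(np.uint8),connectivity=4)
i=l[12*8,12*8]; print(st[i])
ct=max(cv2.findContours((l==i).astype(np.uint8),0,2)[0],key=cv2.contourArea)
w_=[onz('top',((u+.5)/8-.5+x0,(v+.5)/8-.5+y0),60)[:2] for u,v in ct[:,0]]
print(cv2.minAreaRect(np.array(w_,np.float32)))
E
```

```text
[  55   42   87  112 5656]
((425.7283630371094, -177.089111328125), (35.14656448364258, 23.363492965698242), 15.129105567932129)
```

View pics/ov1.png

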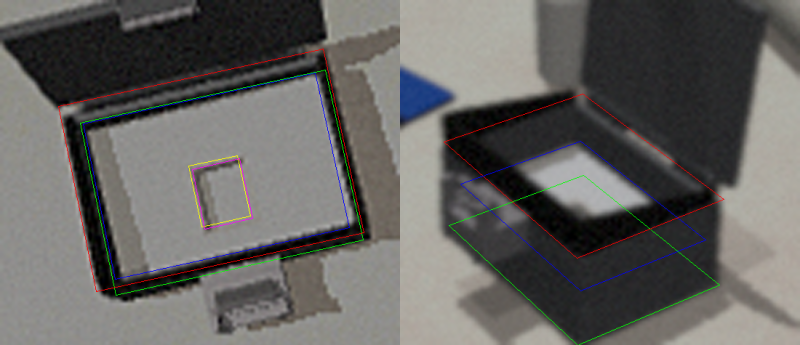

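The head's top face fits 35x23 mm at (425.7,-177.1), yaw 15°. The overlay shows the case guess sitting a few mm too far toward +x and +y. I'll refine it from the dark bands of the pocket walls.

Run:
```python
from h import *
np.set_printoptions(precision=1,suppress=True)
g=cv2.imread('pics/top0.png').min(2).astype(np.float32)
cx,cy,yaw=523,98,.209; c,s=np.cos(yaw),np.sin(yaw)
def samp(x,y,z=44,n='top'):
    p=proj(n,[[cx+c*x-s*y,cy+s*x+c*y,z]])[0]; return cv2.remap(g,np.float32([[p[0]]]),np.float32([[p[1]]]),cv2.INTER_LINEAR)[0,0]
t=np.arange(-14,14.1,.5)
for x in (-28,-22,-16,-10,-4,2):
    v=np.array([samp(x,16+k) for k in t]); d=np.clip(np.median(v)-12-v,0,None); print('L x',x,'centroid y',(d*(16+t)).sum()/d.sum(),d.sum()*.5,v[::4])
for y in (-14,-8,-2,4,8):
    v=np.array([samp(10+k,y) for k in t]); d=np.clip(np.median(v)-12-v,0,None); print('B y',y,'centroid x',(d*(10+t)).sum()/d.sum(),v[::4])
# side: base ground edges; right side outer face
g=cv2.imread('pics/side0.png').min(2).astype(np.float32)
t=np.arange(-15,15.1,1)
for x in (-50,-20,10,40):
    print('base -y edge x',x,np.array([samp(x,-100+k,0,'side') for k in t])[::2])
for y in (-80,-60,-40):
    print('base front y',y,np.array([samp(-70+k,y,0,'side') for k in t])[::2])
print('corner right back', np.array([samp(70+k,-100,20,'side') for k in t])[::2])
```

```text
L x -28 centroid y 13.004203458920447 263.04834 [142.9 145.2 138.5 117.3 113.8 103.   63.9 106.8 136.2 143.5 144.1 142.3
 140.9 141.7 139.6]
L x -22 centroid y 12.475918859534492 270.89404 [143.1 144.8 126.9 113.7 115.6  87.7  84.2 107.2 133.9 140.6 140.3 139.6
 140.4 141.2 142.4]
L x -16 centroid y 13.138197496329457 196.54736 [142.1 136.9 120.7 114.3 113.4 105.9  77.5  99.8 131.3 139.7 139.8 140.5
 140.7 140.2 140.4]
L x -10 centroid y 12.628918491807134 274.063 [139.3 143.  126.6 107.  111.8  92.8  82.4  99.7 125.2 138.  139.8 143.3
 142.8 141.7 143.6]
L x -4 centroid y 14.00469035763977 223.19727 [141.9 141.  127.2 113.2 110.2 111.7  83.8  85.  111.6 139.6 143.9 142.
 139.6 140.2 141. ]
L x 2 centroid y 13.032421265516236 303.24365 [134.8 139.8 130.1 108.5 106.9  90.9  73.4  92.8 121.9 141.6 143.8 144.
 142.7 141.6 140.8]
B y -14 centroid x 6.647765130667603 [140.1 142.3 144.8 142.8 115.8  90.1  90.8 131.1 144.  143.8 142.1 141.
 141.9 142.  140.5]
B y -8 centroid x 6.69561199394021 [139.3 141.1 144.5 139.6 117.9  65.3  87.6 122.5 137.8 141.5 141.6 139.5
 139.5 141.  142.2]
B y -
[... 613 characters left out ...]
.8]
base -y edge x 10 [109.1 108.7 107.8 105.1 100.5  92.7  79.9  65.5  53.4  47.2  44.1  40.9
  37.7  36.1  37.2  38.4]
base -y edge x 40 [104.1 105.9 107.4 107.4 102.3  97.7  91.   74.9  61.3  50.6  43.8  39.6
  38.1  38.   38.7  38.9]
base front y -80 [161.9 163.9 161.6 156.5 145.3 125.2  98.5  72.7  52.7  41.5  35.   36.7
  37.5  36.6  36.9  38.3]
base front y -60 [123.1 124.7 123.8 121.4 115.4 101.6  84.6  66.2  51.4  45.4  41.7  38.7
  35.4  32.8  31.8  31.8]
base front y -40 [103.  103.9 105.7 102.5  96.2  87.4  74.2  56.7  46.   39.5  36.4  35.
  36.7  36.   34.   34.9]
corner right back [ 38.   38.1  38.5  41.4  45.2  52.2  63.4  78.9  97.2 114.3 130.3 135.
 137.9 137.8 137.3 139.2]
```

```bash
cat >> h.py <<'E'
from scipy.spatial.transform import Rotation as Ro
def to(P,yang=None):
    "world mm target, wanted world angle (deg) of tool y -> dp, yaw"
    s=r.sense(); R=Ro.from_euler('xyz',s['tcp_rot']).as_matrix()
    a=np.degrees(np.arctan2(R[1,1],R[0,1])); d=R.T@(np.array(P,float)-s['eef_pos'])
    w=0 if yang is None else -((yang-a+180)%360-180)
    print('t',s['clock'],'pos',s['eef_pos'].round(1),'yang %.1f'%a,'F',s['contact_force'].round(1),'open %.2f'%s['opening'],'-> dp',d.round(1),'yaw %.1f'%w)
E
python3 -c "
from h import *
to((425.7,-177,130),104.5)"
```

```text
t 0.1 pos [187.4 595.8 238.6] yang 72.5 F [ 0.2  0.1 -0.9] open 1.00 -> dp [-459.2 -665.5  109.5] yaw -32.0
```

>>> carry_out([
  {"dp": [-38, -55, 0], "yaw": -3},
  {"dp": [-77, -111, 0], "yaw": -6},
  {"dp": [-115, -166, 0], "yaw": -9},
  {"dp": [-153, -222, 0], "yaw": -12},
  {"dp": [-191, -277, 0], "yaw": -15},
  {"dp": [-230, -333, 0], "yaw": -18},
  {"dp": [-268, -388, 0], "yaw": -21},
  {"dp": [-306, -444, 0], "yaw": -24},
  {"dp": [-344, -499, 0], "yaw": -27},
  {"dp": [-383, -555, 0], "yaw": -30},
  {"dp": [-421, -610, 0], "yaw": -32},
  {"dp": [-459, -665, 30], "yaw": -32},
])

```text
clock: 1.6
eef_pos: [409.1, -121.2, 224.9]
tcp_rot: [-3.14, 0.003, -2.888]
contact_force: [1.6, 0.8, -0.3]
opening: 1.002
grasp_force: 0.0
```

```bash
python3 -c "
from h import *
to((425.7,-177,46),104.5)"
```

```text
t 1.6 pos [ 409.1 -121.2  224.9] yang 104.5 F [ 1.6  0.8 -0.3] open 1.00 -> dp [ -1.6 -57.9 179. ] yaw 0.0
```

>>> carry_out([
  {"dp": [0, 0, 0], "yaw": 0},
  {"dp": [0, 0, 0], "yaw": 0},
  {"dp": [0, 0, 0], "yaw": 0},
])

```text
clock: 1.98
eef_pos: [407.9, -117.5, 224.3]
tcp_rot: [3.141, -0.0, -2.886]
contact_force: [-0.1, 0.8, 0.3]
opening: 1.0
grasp_force: 0.0
```

```bash
python3 -c "
from h import *
to((425.7,-177,46),104.5)"
```

```text
t 1.975 pos [ 407.9 -117.5  224.3] yang 104.6 F [-0.1  0.8  0.3] open 1.00 -> dp [ -2.3 -62.1 178.3] yaw 0.1
```

>>> carry_out([
  {"dp": [-1, -31, 10], "yaw": 0},
  {"dp": [-2, -62, 40], "yaw": 0},
  {"dp": [-2, -62, 90], "yaw": 0},
  {"dp": [-2, -62, 130], "yaw": 0},
  {"dp": [-2, -62, 155], "yaw": 0},
  {"dp": [-2, -62, 170], "yaw": 0},
  {"dp": [-2, -62, 178], "yaw": 0},
  {"dp": [-2, -62, 178], "yaw": 0},
])

```text
clock: 2.98
eef_pos: [425.9, -178.0, 46.4]
tcp_rot: [-3.141, 0.0, -2.887]
contact_force: [-0.4, -0.3, 0.5]
opening: 0.999
grasp_force: 0.0
```

>>> carry_out([
  {"dp": [0, 0, 0], "yaw": 0},
  {"dp": [0, 0, 0], "yaw": 0},
  {"dp": [0, 0, 0], "yaw": 0},
  {"dp": [0, 0, 0], "yaw": 0},
  {"dp": [0, 0, 0], "yaw": 0},
  {"dp": [0, 0, 0], "yaw": 0},
  {"dp": [0, 0, 0], "yaw": 0},
  {"dp": [0, 0, 0], "yaw": 0},
], fingers=-1, grip_force=30)

```text
clock: 3.98
eef_pos: [425.8, -178.3, 46.5]
tcp_rot: [-3.141, 0.0, -2.888]
contact_force: [-0.7, 1.8, 4.7]
opening: 0.269
grasp_force: 36.0
```

```bash
python3 -c "
from h import *
to((425.7,-177,46),104.5)
cv2.imwrite('pics/top1.png',r.grab_frame('top')[:,:,::-1]);cv2.imwrite('pics/side1.png',r.grab_frame('side')[:,:,::-1])
crop('pics/side1.png',190,130,140,140,4,'pics/c3.png')"
```

```text
t 3.975 pos [ 425.8 -178.3   46.5] yang 104.5 F [-0.7  1.8  4.7] open 0.27 -> dp [-0.2  1.3  0.5] yaw 0.0
```

View pics/c3.png

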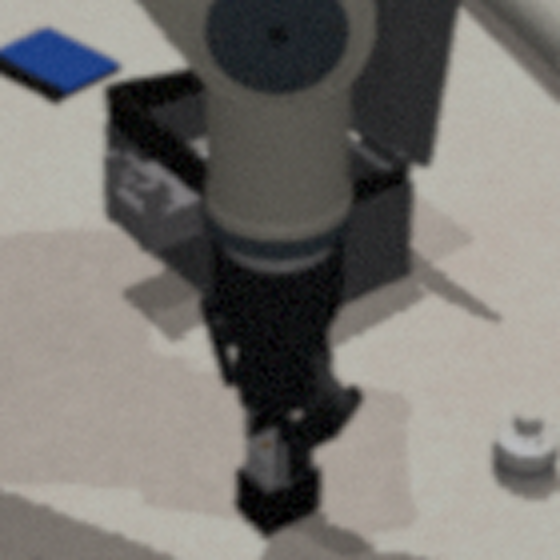

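The head is held between the pads and stands square at about crop (270,480), with nothing else touched. I'll lift it now.

>>> carry_out([
  {"dp": [0, 0, -20], "yaw": 0},
  {"dp": [0, 0, -60], "yaw": 0},
  {"dp": [0, 0, -110], "yaw": 0},
  {"dp": [0, 0, -150], "yaw": 0},
  {"dp": [0, 0, -150], "yaw": 0},
  {"dp": [0, 0, -150], "yaw": 0},
])

```text
clock: 4.82
eef_pos: [425.0, -177.9, 195.3]
tcp_rot: [3.141, -0.001, -2.888]
contact_force: [-0.5, 0.2, -2.2]
opening: 0.27
grasp_force: 35.2
```

```bash
python3 -c "
from h import *
to((508.5,91,196),102.3)"
```

```text
t 4.825 pos [ 425.  -177.9  195.3] yang 104.5 F [-0.5  0.2 -2.2] open 0.27 -> dp [-148.3  239.4   -0.6] yaw 2.2
```

>>> carry_out([
  {"dp": [-18, 30, 0], "yaw": 0},
  {"dp": [-43, 70, 0], "yaw": 1},
  {"dp": [-68, 110, 0], "yaw": 1},
  {"dp": [-93, 150, 0], "yaw": 2},
  {"dp": [-118, 190, 0], "yaw": 2},
  {"dp": [-138, 223, 0], "yaw": 2.2},
  {"dp": [-148, 239, 0], "yaw": 2.2},
  {"dp": [-148, 239, 0], "yaw": 2.2},
  {"dp": [-148, 239, 0], "yaw": 2.2},
  {"dp": [-148, 239, 0], "yaw": 2.2},
])

```text
clock: 6.08
eef_pos: [508.5, 89.2, 196.0]
tcp_rot: [-3.141, -0.001, -2.927]
contact_force: [-0.0, -0.8, -1.1]
opening: 0.27
grasp_force: 35.2
```

```bash
python3 -c "
from h import *
to((508.5,91,90),102.3)
a=r.grab_frame('top')[120:245,155:285,::-1];b=r.grab_frame('side')[80:220,190:330,::-1]
cv2.imwrite('pics/top2.png',r.grab_frame('top')[:,:,::-1]);cv2.imwrite('pics/side2.png',r.grab_frame('side')[:,:,::-1])
f=lambda i:cv2.resize(i,(400,int(i.shape[0]*400/i.shape[1])),interpolation=cv2.INTER_CUBIC)
a=f(a);b=f(b);h=min(len(a),len(b));cv2.imwrite('pics/c4.png',np.hstack([a[:h],b[:h]]))"
```

```text
t 6.075 pos [508.5  89.2 196. ] yang 102.3 F [-0.  -0.8 -1.1] open 0.27 -> dp [ -0.4   1.7 106. ] yaw -0.0
```

View pics/c4.png

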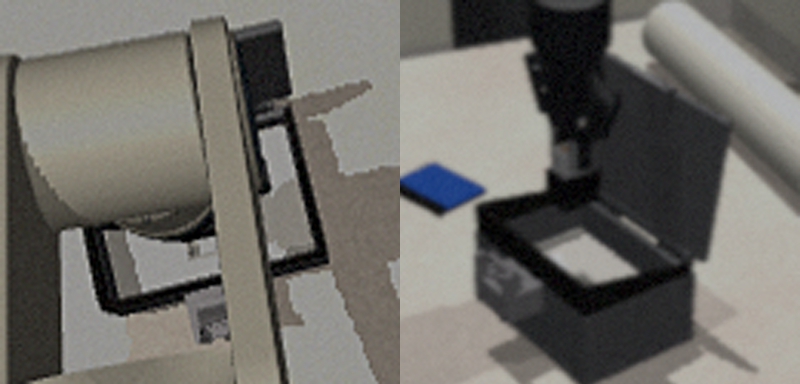

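The head hangs over the case opening and clears the seal. The top view of the pocket is mostly blocked by the arm. I'll go down by feel.

>>> carry_out([
  {"dp": [0, 1.5, 20], "yaw": 0},
  {"dp": [0, 1.5, 55], "yaw": 0},
  {"dp": [0, 1.5, 85], "yaw": 0},
  {"dp": [0, 1.5, 98], "yaw": 0},
  {"dp": [0, 1.5, 98], "yaw": 0},
  {"dp": [0, 1.5, 98], "yaw": 0},
])

```text
clock: 7.02
eef_pos: [509.4, 91.9, 99.2]
tcp_rot: [-3.142, 0.002, -2.926]
contact_force: [-0.5, 1.3, -2.1]
opening: 0.275
grasp_force: 35.1
```

>>> carry_out([
  {"dp": [0, 0, 2], "yaw": 0},
  {"dp": [0, 0, 4], "yaw": 0},
  {"dp": [0, 0, 6], "yaw": 0},
  {"dp": [0, 0, 6], "yaw": 0},
])

```text
clock: 7.52
eef_pos: [508.5, 91.7, 92.1]
tcp_rot: [3.142, -0.0, -2.926]
contact_force: [-1.4, -0.3, -1.9]
opening: 0.269
grasp_force: 35.1
```

```bash
python3 -c "
from h import *
to((508.5,91,90),102.3)
a=r.grab_frame('top')[170:230,180:280,::-1];b=r.grab_frame('side')[110:200,220:310,::-1]
f=lambda i:cv2.resize(i,(400,int(i.shape[0]*400/i.shape[1])),interpolation=cv2.INTER_CUBIC)
a=f(a);b=f(b);h=min(len(a),len(b));cv2.imwrite('pics/c5.png',np.hstack([a[:h],b[-h:]]))"
```

```text
t 7.525 pos [508.5  91.7  92.1] yang 102.3 F [-1.4 -0.3 -1.9] open 0.27 -> dp [ 0.1 -0.7  2.1] yaw 0.0
```

>>> carry_out([
  {"dp": [0, 0, 1], "yaw": 0},
  {"dp": [0, 0, 2], "yaw": 0},
  {"dp": [0, 0, 3], "yaw": 0},
  {"dp": [0, 0, 3], "yaw": 0},
  {"dp": [0, 0, 3], "yaw": 0},
])

```text
clock: 8.25
eef_pos: [508.6, 91.8, 89.2]
tcp_rot: [-3.142, -0.0, -2.926]
contact_force: [-0.2, -0.4, -1.5]
opening: 0.273
grasp_force: 35.1
```

```bash
python3 -c "
from h import *
to((508.5,91,90),102.3);s=r.sense();print(s['wrist_torque'])"
```

```text
t 8.25 pos [508.6  91.8  89.2] yang 102.3 F [-0.2 -0.4 -1.5] open 0.27 -> dp [ 0.3 -0.7 -0.8] yaw 0.0
[0.04729619 0.01544533 0.03585375]
```

>>> carry_out([
  {"dp": [0, 0, 1], "yaw": 0},
  {"dp": [0, 0, 2], "yaw": 0},
  {"dp": [0, 0, 3], "yaw": 0},
  {"dp": [0, 0, 3], "yaw": 0},
])

```text
clock: 8.75
eef_pos: [508.5, 91.7, 86.1]
tcp_rot: [-3.142, -0.0, -2.926]
contact_force: [-0.4, 0.2, -1.1]
opening: 0.275
grasp_force: 35.1
```

>>> carry_out([
  {"dp": [0, 0, 1.5], "yaw": 0},
  {"dp": [0, 0, 3], "yaw": 0},
  {"dp": [0, 0, 4.5], "yaw": 0},
  {"dp": [0, 0, 6], "yaw": 0},
  {"dp": [0, 0, 6], "yaw": 0},
])

```text
clock: 9.38
eef_pos: [508.5, 91.7, 80.0]
tcp_rot: [3.142, -0.0, -2.926]
contact_force: [0.5, 0.0, -0.5]
opening: 0.273
grasp_force: 35.1
```

>>> carry_out([
  {"dp": [0, 0, 1.5], "yaw": 0},
  {"dp": [0, 0, 3], "yaw": 0},
  {"dp": [0, 0, 4.5], "yaw": 0},
  {"dp": [0, 0, 6], "yaw": 0},
  {"dp": [0, 0, 6], "yaw": 0},
])

```text
clock: 10.0
eef_pos: [508.5, 91.7, 74.0]
tcp_rot: [3.142, -0.0, -2.926]
contact_force: [0.0, -0.5, -1.8]
opening: 0.272
grasp_force: 35.1
```

>>> carry_out([
  {"dp": [0, 0, 1.5], "yaw": 0},
  {"dp": [0, 0, 3], "yaw": 0},
  {"dp": [0, 0, 4.5], "yaw": 0},
  {"dp": [0, 0, 5.5], "yaw": 0},
  {"dp": [0, 0, 5.5], "yaw": 0},
])

```text
clock: 10.62
eef_pos: [508.5, 91.7, 68.6]
tcp_rot: [-3.142, -0.0, -2.926]
contact_force: [0.2, -0.2, -2.3]
opening: 0.273
grasp_force: 35.1
```

>>> carry_out([
  {"dp": [0, 0, 1], "yaw": 0},
  {"dp": [0, 0, 1.7], "yaw": 0},
  {"dp": [0, 0, 1.7], "yaw": 0},
])

```text
clock: 11.0
eef_pos: [508.6, 91.8, 66.9]
tcp_rot: [3.142, -0.0, -2.926]
contact_force: [0.2, -0.1, -1.0]
opening: 0.268
grasp_force: 35.1
```

>>> carry_out([
  {"dp": [0, 0, 0], "yaw": 0},
  {"dp": [0, 0, 0], "yaw": 0},
  {"dp": [0, 0, 0], "yaw": 0},
  {"dp": [0, 0, 0], "yaw": 0},
  {"dp": [0, 0, 0], "yaw": 0},
], fingers=0.3)

```text
clock: 11.62
eef_pos: [508.6, 91.8, 67.0]
tcp_rot: [-3.142, 0.0, -2.926]
contact_force: [0.9, 0.3, 0.0]
opening: 0.651
grasp_force: 0.0
```

>>> carry_out([
  {"dp": [0, 0, -10], "yaw": 0},
  {"dp": [0, 0, -30], "yaw": 0},
  {"dp": [0, 0, -70], "yaw": 0},
  {"dp": [0, 0, -110], "yaw": 0},
  {"dp": [0, 0, -150], "yaw": 0},
  {"dp": [0, 0, -170], "yaw": 0},
  {"dp": [0, 0, -170], "yaw": 0},
])

```text
clock: 12.5
eef_pos: [509.5, 91.9, 239.1]
tcp_rot: [-3.141, 0.004, -2.926]
contact_force: [-0.5, 0.3, -0.2]
opening: 0.649
grasp_force: 0.0
```

```bash
python3 -c "
from h import *
to((400,250,260),102.3)"
```

```text
t 12.5 pos [509.5  91.9 239.1] yang 102.3 F [-0.5  0.3 -0.2] open 0.65 -> dp [ 73.2 177.8 -21.3] yaw 0.0
```

Head released in the pocket. Next I'll get the lid angle from the lid-edge corners, plus the waypoints for the swing.

```bash
cat >> h.py <<'E'
CX,CY,YW=520.3,94.2,.213
def c2w(x,y,z): return np.array([CX+np.cos(YW)*x-np.sin(YW)*y,CY+np.sin(YW)*x+np.cos(YW)*y,z])
def w2c(P): d=np.array(P)[:2]-[CX,CY]; return np.array([np.cos(YW)*d[0]+np.sin(YW)*d[1],-np.sin(YW)*d[0]+np.cos(YW)*d[1],P[2]])
E
python3 - <<'E'
from h import *
np.set_printoptions(precision=1,suppress=True)
from scipy.optimize import brentq
T=lambda u,v:((u+.5)/4-.5+155,(v+.5)/4-.5+120); S=lambda u,v:((u+.5)/4.6-.5+200,(v+.5)/4.6-.5+90)
for n,p in (('top',T(366,28)),('top',T(20,110)),('side',S(487,155)),('side',S(277,37))):
    o,d=ray(n,p)
    for h in (0,10):
      f=lambda z:np.hypot(*(w2c(o+d*(z-o[2])/d[2])[[0,2]]-[70,94]))-np.hypot(153,h)
      zs=np.arange(150,270,2.); v=[f(z) for z in zs]
      for i in range(len(zs)-1):
        if v[i]*v[i+1]<0:
            z=brentq(f,zs[i],zs[i+1]); q=w2c(o+d*(z-o[2])/d[2]); print(n,h,q,'ang',np.arctan2(q[2]-94,70-q[0])-np.arctan2(h,153))
to(c2w(0,0,300),102.2)
E
```

```text
top 0 [ 102.1 -102.1  243.6] ang 1.7820039127257477
top 10 [ 102.  -102.1  244. ] ang 1.715642952774235
top 0 [ 99.1 101.4 244.2] ang 1.7624208049551322
top 10 [ 99.  101.4 244.6] ang 1.696119715850114
side 0 [209.4  22.4 157.1] ang 2.7161772691030652
side 0 [  97.8 -104.8  244.5] ang 1.7535438333654878
side 10 [209.9  23.  156.7] ang 2.654971375666203
side 10 [  97.3 -105.5  244.9] ang 1.6842164346572548
side 0 [ 88.4  96.3 245.9] ang 1.6911274552459898
side 10 [ 87.9  95.6 246.3] ang 1.6223899007660902
t 12.5 pos [509.5  91.9 239.1] yang 102.3 F [-0.5  0.3 -0.2] open 0.65 -> dp [-11.2  -0.1 -60.9] yaw 0.1
```

>>> carry_out([
  {"dp": [0, 0, -35], "yaw": 0},
  {"dp": [0, 0, -65], "yaw": 0},
  {"dp": [-40, 0, -68], "yaw": 0},
  {"dp": [-80, 0, -68], "yaw": 0},
  {"dp": [-120, 0, -68], "yaw": 0},
  {"dp": [-161, 0, -68], "yaw": 0},
  {"dp": [-161, 0, -68], "yaw": 0},
  {"dp": [-161, 0, -30], "yaw": 0},
  {"dp": [-161, 0, 5], "yaw": 0},
  {"dp": [-161, 0, 9], "yaw": 0},
  {"dp": [-161, 0, 9], "yaw": 0},
], fingers=-1)

```text
clock: 13.88
eef_pos: [665.6, 126.1, 228.5]
tcp_rot: [-3.142, -0.0, -2.926]
contact_force: [0.6, -0.5, 0.8]
opening: 0.001
grasp_force: 0.0
```

```bash
python3 -c "
from h import *
to(c2w(110,0,230),102.2);print(w2c(r.sense()['eef_pos']))
a=r.grab_frame('top')[110:245,155:285,::-1];b=r.grab_frame('side')[70:210,190:330,::-1]
f=lambda i:cv2.resize(i,(400,int(i.shape[0]*400/i.shape[1])),interpolation=cv2.INTER_CUBIC)
a=f(a);b=f(b);h=min(len(a),len(b));cv2.imwrite('pics/c6.png',np.hstack([a[-h:],b[:h]]))"
```

```text
t 13.875 pos [665.6 126.1 228.5] yang 102.3 F [ 0.6 -0.5  0.8] open 0.00 -> dp [38.8 -0.4 -1.5] yaw 0.1
[148.76241004   0.45544186 228.5291814 ]
```

View pics/c6.png

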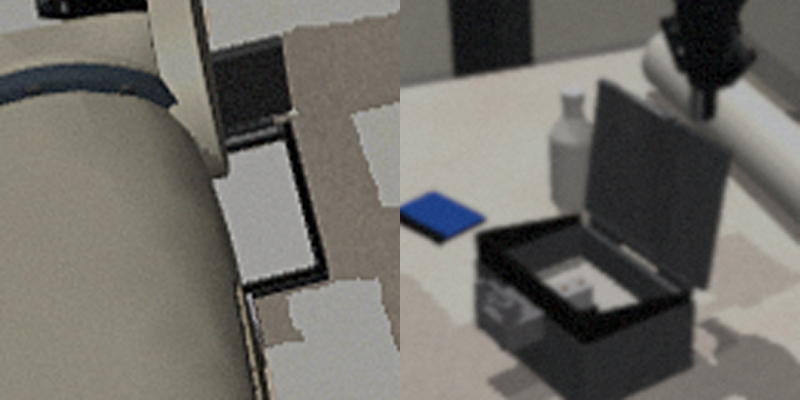

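The head stands upright in the pocket, with its ports visible at about (575,285). The shut fingers are behind the lid's upper edge. Now I'll push the lid forward.

>>> carry_out([
  {"dp": [10, 0, 0], "yaw": 0},
  {"dp": [18, 0, 0], "yaw": 0},
  {"dp": [24, 0, 0], "yaw": 0},
  {"dp": [30, 0, 0], "yaw": 0},
  {"dp": [36, 0, 0], "yaw": 0},
  {"dp": [42, 0, 0], "yaw": 0},
])

```text
clock: 14.72
eef_pos: [625.0, 117.2, 228.3]
tcp_rot: [-3.142, 0.001, -2.926]
contact_force: [0.2, -0.2, 0.3]
opening: -0.0
grasp_force: 0.8
```

>>> carry_out([
  {"dp": [6, 0, 0], "yaw": 0},
  {"dp": [12, 0, 0], "yaw": 0},
  {"dp": [18, 0, 0], "yaw": 0},
  {"dp": [24, 0, 0], "yaw": 0},
])

```text
clock: 15.22
eef_pos: [601.1, 111.9, 228.0]
tcp_rot: [-3.141, 0.0, -2.926]
contact_force: [1.9, -0.5, 1.7]
opening: -0.004
grasp_force: 0.8
```

>>> carry_out([
  {"dp": [6, 0, 0], "yaw": 0},
  {"dp": [12, 0, 1], "yaw": 0},
  {"dp": [18, 0, 2], "yaw": 0},
  {"dp": [24, 0, 3], "yaw": 0},
  {"dp": [30, 0, 4], "yaw": 0},
  {"dp": [37, 0, 5.5], "yaw": 0},
  {"dp": [43, 0, 7.5], "yaw": 0},
  {"dp": [49, 0, 10], "yaw": 0},
  {"dp": [55, 0, 12.5], "yaw": 0},
  {"dp": [60, 0, 15], "yaw": 0},
])

```text
clock: 16.48
eef_pos: [542.3, 99.1, 212.8]
tcp_rot: [-3.142, -0.0, -2.926]
contact_force: [1.4, 0.1, 0.7]
opening: -0.001
grasp_force: 0.5
```

>>> carry_out([
  {"dp": [5, 0, 3], "yaw": 0},
  {"dp": [11, 0, 6], "yaw": 0},
  {"dp": [16, 0, 10], "yaw": 0},
  {"dp": [21, 0, 13.5], "yaw": 0},
  {"dp": [26, 0, 18], "yaw": 0},
  {"dp": [31, 0, 22], "yaw": 0},
  {"dp": [35, 0, 26], "yaw": 0},
  {"dp": [39, 0, 31], "yaw": 0},
])

```text
clock: 17.48
eef_pos: [504.4, 90.8, 181.7]
tcp_rot: [-3.142, -0.0, -2.926]
contact_force: [0.0, -0.2, -0.3]
opening: 0.001
grasp_force: 0.4
```

```bash
python3 -c "
from h import *
to(c2w(-30,0,161),102.2);print(w2c(r.sense()['eef_pos']))
a=r.grab_frame('top')[110:245,155:285,::-1];b=r.grab_frame('side')[70:210,190:330,::-1]
f=lambda i:cv2.resize(i,(400,int(i.shape[0]*400/i.shape[1])),interpolation=cv2.INTER_CUBIC)
a=f(a);b=f(b);h=min(len(a),len(b));cv2.imwrite('pics/c7.png',np.hstack([a[-h:],b[:h]]))"
```

```text
t 17.475 pos [504.4  90.8 181.7] yang 102.3 F [ 0.  -0.2 -0.3] open 0.00 -> dp [13.7 -0.  20.7] yaw 0.1
[-1.62516117e+01  6.21705617e-02  1.81722776e+02]
```

View pics/c7.png

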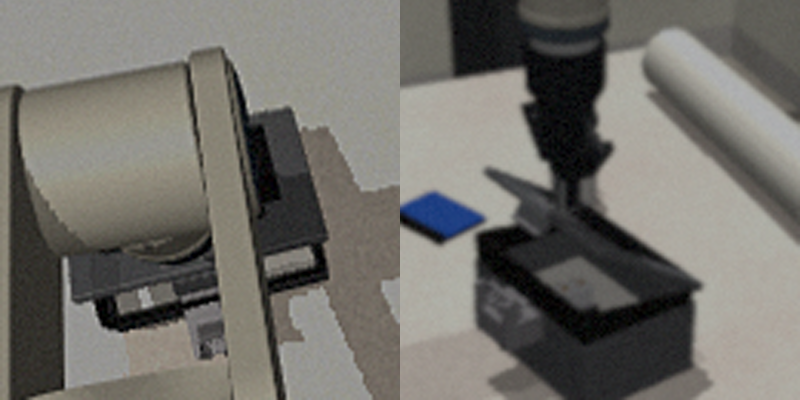

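The lid is about half closed with the fingertips on its outer face, and the head is still in the pocket. I'll keep following the arc.

>>> carry_out([
  {"dp": [4, 0, 5], "yaw": 0},
  {"dp": [8, 0, 10], "yaw": 0},
  {"dp": [11, 0, 15], "yaw": 0},
  {"dp": [14, 0, 20], "yaw": 0},
  {"dp": [18, 0, 25], "yaw": 0},
  {"dp": [22, 0, 29], "yaw": 0},
  {"dp": [26, 0, 32], "yaw": 0},
  {"dp": [30, 0, 34], "yaw": 0},
  {"dp": [34, 0, 36], "yaw": 0},
  {"dp": [38, 0, 38], "yaw": 0},
  {"dp": [38, 0, 38], "yaw": 0},
])

```text
clock: 18.95
eef_pos: [467.1, 82.7, 143.8]
tcp_rot: [3.142, -0.001, -2.926]
contact_force: [-0.1, -0.3, -0.1]
opening: 0.0
grasp_force: 0.0
```

>>> carry_out([
  {"dp": [0, 0, 2], "yaw": 0},
  {"dp": [0, 0, 4], "yaw": 0},
  {"dp": [0, 0, 6], "yaw": 0},
  {"dp": [0, 0, 6], "yaw": 0},
])

```text
clock: 19.45
eef_pos: [467.5, 82.8, 137.8]
tcp_rot: [3.142, -0.0, -2.926]
contact_force: [0.8, 1.2, -0.4]
opening: 0.0
grasp_force: 0.0
```

>>> carry_out([
  {"dp": [0, 0, 1], "yaw": 0},
  {"dp": [0, 0, 1], "yaw": 0},
])

```text
clock: 19.7
eef_pos: [467.6, 82.8, 136.9]
tcp_rot: [3.142, 0.0, -2.926]
contact_force: [0.3, 0.4, -0.8]
opening: 0.001
grasp_force: 0.0
```

>>> carry_out([
  {"dp": [0, 0, 1], "yaw": 0},
  {"dp": [0, 0, 1], "yaw": 0},
])

```text
clock: 19.95
eef_pos: [467.6, 82.8, 136.0]
tcp_rot: [-3.142, 0.0, -2.926]
contact_force: [0.1, -0.3, -0.2]
opening: 0.002
grasp_force: 0.0
```

>>> carry_out([
  {"dp": [0, 0, 1], "yaw": 0},
  {"dp": [0, 0, 1], "yaw": 0},
])

```text
clock: 20.2
eef_pos: [467.6, 82.8, 135.2]
tcp_rot: [3.142, -0.0, -2.926]
contact_force: [-0.7, -1.0, 4.0]
opening: 0.003
grasp_force: 1.8
```

>>> carry_out([
  {"dp": [0, 0, 1], "yaw": 0},
  {"dp": [0, 0, 1], "yaw": 0},
])

```text
clock: 20.45
eef_pos: [467.6, 82.8, 134.2]
tcp_rot: [-3.142, 0.0, -2.926]
contact_force: [-2.4, 0.1, 5.0]
opening: -0.001
grasp_force: 2.5
```

>>> carry_out([
  {"dp": [0, 0, 1], "yaw": 0},
  {"dp": [0, 0, 1], "yaw": 0},
])

```text
clock: 20.7
eef_pos: [467.6, 82.8, 133.2]
tcp_rot: [-3.142, 0.0, -2.926]
contact_force: [-2.1, -0.2, 5.0]
opening: 0.007
grasp_force: 2.6
```

>>> carry_out([
  {"dp": [0, 0, 1], "yaw": 0},
  {"dp": [0, 0, 1], "yaw": 0},
])

```text
clock: 20.95
eef_pos: [467.6, 82.8, 132.2]
tcp_rot: [-3.142, 0.0, -2.926]
contact_force: [-1.6, -1.1, 6.5]
opening: 0.001
grasp_force: 2.8
```

>>> carry_out([
  {"dp": [0, 0, 1], "yaw": 0},
  {"dp": [0, 0, 1], "yaw": 0},
])

```text
clock: 21.2
eef_pos: [467.5, 82.8, 131.4]
tcp_rot: [-3.142, -0.0, -2.926]
contact_force: [-3.4, -1.4, 8.9]
opening: -0.001
grasp_force: 4.1
```

>>> carry_out([
  {"dp": [0, 0, 1], "yaw": 0},
  {"dp": [0, 0, 1], "yaw": 0},
])

```text
clock: 21.45
eef_pos: [467.4, 82.7, 130.5]
tcp_rot: [-3.142, -0.0, -2.926]
contact_force: [-3.5, -0.9, 10.8]
opening: 0.003
grasp_force: 4.9
```

>>> carry_out([
  {"dp": [0, 0, 0.7], "yaw": 0},
  {"dp": [0, 0, 0.7], "yaw": 0},
])

```text
clock: 21.7
eef_pos: [467.6, 82.8, 129.9]
tcp_rot: [-3.142, 0.0, -2.926]
contact_force: [-4.2, -1.4, 11.6]
opening: 0.0
grasp_force: 5.2
```

>>> carry_out([
  {"dp": [0, 0, 0.5], "yaw": 0},
  {"dp": [0, 0, 0.5], "yaw": 0},
])

```text
clock: 21.95
eef_pos: [467.5, 82.8, 129.4]
tcp_rot: [-3.142, -0.0, -2.926]
contact_force: [-3.8, -1.4, 11.5]
opening: -0.002
grasp_force: 5.6
```

>>> carry_out([
  {"dp": [0, 0, 0.5], "yaw": 0},
  {"dp": [0, 0, 0.5], "yaw": 0},
])

```text
clock: 22.2
eef_pos: [467.4, 82.7, 128.9]
tcp_rot: [-3.142, -0.0, -2.926]
contact_force: [-3.8, -0.6, 11.9]
opening: -0.0
grasp_force: 5.8
```

>>> carry_out([
  {"dp": [0, 0, 0.5], "yaw": 0},
  {"dp": [0, 0, 0.5], "yaw": 0},
])

```text
clock: 22.45
eef_pos: [467.4, 82.7, 128.4]
tcp_rot: [-3.142, -0.0, -2.926]
contact_force: [-4.2, -1.1, 12.9]
opening: -0.002
grasp_force: 6.0
```

>>> carry_out([
  {"dp": [0, 0, 0.5], "yaw": 0},
  {"dp": [0, 0, 0.5], "yaw": 0},
])

```text
clock: 22.7
eef_pos: [467.3, 82.7, 127.9]
tcp_rot: [-3.142, -0.001, -2.926]
contact_force: [-4.7, -1.4, 12.6]
opening: -0.002
grasp_force: 6.1
```

>>> carry_out([
  {"dp": [0, 0, 0.5], "yaw": 0},
  {"dp": [0, 0, 0.5], "yaw": 0},
])

```text
clock: 22.95
eef_pos: [467.2, 82.7, 127.4]
tcp_rot: [-3.142, -0.001, -2.926]
contact_force: [-4.6, -1.2, 12.8]
opening: -0.0
grasp_force: 6.3
```

>>> carry_out([
  {"dp": [0, 0, 0.5], "yaw": 0},
  {"dp": [0, 0, 0.5], "yaw": 0},
])

```text
clock: 23.2
eef_pos: [467.3, 82.7, 127.0]
tcp_rot: [-3.142, -0.0, -2.926]
contact_force: [-5.5, -0.8, 14.1]
opening: 0.002
grasp_force: 6.3
```

>>> carry_out([
  {"dp": [0, 0, 0.5], "yaw": 0},
  {"dp": [0, 0, 0.5], "yaw": 0},
])

```text
clock: 23.45
eef_pos: [467.2, 82.7, 126.4]
tcp_rot: [-3.142, -0.001, -2.926]
contact_force: [-5.7, -1.5, 12.3]
opening: -0.001
grasp_force: 5.9
```

>>> carry_out([
  {"dp": [0, 0, 0.5], "yaw": 0},
  {"dp": [0, 0, 0.5], "yaw": 0},
])

```text
clock: 23.7
eef_pos: [467.3, 82.7, 125.8]
tcp_rot: [-3.142, -0.0, -2.926]
contact_force: [-3.8, -0.0, 11.7]
opening: 0.002
grasp_force: 5.3
```

>>> carry_out([
  {"dp": [0, 0, 0.5], "yaw": 0},
  {"dp": [0, 0, 0.5], "yaw": 0},
])

```text
clock: 23.95
eef_pos: [467.2, 82.7, 125.2]
tcp_rot: [-3.142, -0.001, -2.926]
contact_force: [-3.7, -1.5, 9.6]
opening: -0.002
grasp_force: 4.7
```

>>> carry_out([
  {"dp": [0, 0, 0.3], "yaw": 0},
  {"dp": [0, 0, 0.3], "yaw": 0},
])

```text
clock: 24.2
eef_pos: [467.3, 82.7, 124.9]
tcp_rot: [-3.142, -0.001, -2.926]
contact_force: [-3.8, -1.1, 9.1]
opening: 0.001
grasp_force: 4.6
```

>>> carry_out([
  {"dp": [0, 0, 0.4], "yaw": 0},
  {"dp": [0, 0, 0.4], "yaw": 0},
])

```text
clock: 24.45
eef_pos: [467.2, 82.7, 124.4]
tcp_rot: [-3.142, -0.001, -2.926]
contact_force: [-4.6, -2.0, 9.5]
opening: -0.003
grasp_force: 4.5
```

>>> carry_out([
  {"dp": [0, 0, 0.4], "yaw": 0},
  {"dp": [0, 0, 0.4], "yaw": 0},
])

```text
clock: 24.7
eef_pos: [467.3, 82.7, 124.1]
tcp_rot: [-3.142, -0.0, -2.926]
contact_force: [-4.3, -1.6, 9.7]
opening: 0.001
grasp_force: 4.4
```

>>> carry_out([
  {"dp": [0, 0, 0.4], "yaw": 0},
  {"dp": [0, 0, 0.4], "yaw": 0},
])

```text
clock: 24.95
eef_pos: [467.3, 82.7, 123.6]
tcp_rot: [-3.142, -0.0, -2.926]
contact_force: [-2.9, -1.2, 9.0]
opening: -0.001
grasp_force: 4.3
```

>>> carry_out([
  {"dp": [0, 0, 0.4], "yaw": 0},
  {"dp": [0, 0, 0.4], "yaw": 0},
])

```text
clock: 25.2
eef_pos: [467.3, 82.7, 123.2]
tcp_rot: [-3.142, -0.001, -2.926]
contact_force: [-3.0, -0.8, 8.6]
opening: 0.003
grasp_force: 3.8
```

>>> carry_out([
  {"dp": [0, 0, 0.4], "yaw": 0},
  {"dp": [0, 0, 0.4], "yaw": 0},
])

```text
clock: 25.45
eef_pos: [467.3, 82.7, 122.7]
tcp_rot: [-3.142, -0.001, -2.926]
contact_force: [-2.3, -1.9, 7.3]
opening: -0.0
grasp_force: 3.2
```

>>> carry_out([
  {"dp": [0, 0, 0.4], "yaw": 0},
  {"dp": [0, 0, 0.4], "yaw": 0},
])

```text
clock: 25.7
eef_pos: [467.4, 82.7, 122.2]
tcp_rot: [-3.142, -0.0, -2.926]
contact_force: [-2.3, -0.7, 5.4]
opening: -0.001
grasp_force: 2.4
```

>>> carry_out([
  {"dp": [0, 0, 0.4], "yaw": 0},
  {"dp": [0, 0, 0.4], "yaw": 0},
])

```text
clock: 25.95
eef_pos: [467.6, 82.8, 121.5]
tcp_rot: [3.142, 0.0, -2.926]
contact_force: [-0.3, -0.1, 0.3]
opening: -0.002
grasp_force: 0.0
```

Force fell to zero, which looks like the snap. I'll go slightly lower to feel for the stop.

>>> carry_out([
  {"dp": [0, 0, 0.4], "yaw": 0},
  {"dp": [0, 0, 0.4], "yaw": 0},
])

```text
clock: 26.2
eef_pos: [467.7, 82.8, 121.3]
tcp_rot: [3.142, 0.0, -2.926]
contact_force: [0.2, 0.0, 2.6]
opening: 0.004
grasp_force: 1.0
```

>>> carry_out([
  {"dp": [0, 0, 0.4], "yaw": 0},
  {"dp": [0, 0, 0.4], "yaw": 0},
])

```text
clock: 26.45
eef_pos: [467.6, 82.8, 121.1]
tcp_rot: [-3.142, 0.0, -2.926]
contact_force: [-2.0, -1.4, 5.1]
opening: -0.005
grasp_force: 2.7
```

>>> carry_out([
  {"dp": [0, 0, 0.4], "yaw": 0},
  {"dp": [0, 0, 0.4], "yaw": 0},
])

```text
clock: 26.7
eef_pos: [467.6, 82.8, 120.8]
tcp_rot: [-3.142, 0.0, -2.926]
contact_force: [-2.1, -0.4, 7.9]
opening: 0.003
grasp_force: 4.0
```

>>> carry_out([
  {"dp": [0, 0, 0.4], "yaw": 0},
  {"dp": [0, 0, 0.4], "yaw": 0},
])

```text
clock: 26.95
eef_pos: [467.6, 82.8, 120.5]
tcp_rot: [-3.142, 0.0, -2.926]
contact_force: [-2.1, -0.0, 10.0]
opening: -0.001
grasp_force: 4.3
```

>>> carry_out([
  {"dp": [0, 0, 0.5], "yaw": 0},
  {"dp": [0, 0, 0.5], "yaw": 0},
])

```text
clock: 27.2
eef_pos: [467.6, 82.8, 120.0]
tcp_rot: [-3.142, -0.0, -2.926]
contact_force: [-2.8, -0.4, 8.6]
opening: -0.0
grasp_force: 4.4
```

>>> carry_out([
  {"dp": [0, 0, 0.5], "yaw": 0},
  {"dp": [0, 0, 0.5], "yaw": 0},
])

```text
clock: 27.45
eef_pos: [467.6, 82.8, 119.8]
tcp_rot: [-3.142, -0.0, -2.926]
contact_force: [-3.7, 0.2, 13.4]
opening: 0.002
grasp_force: 6.4
```

>>> carry_out([
  {"dp": [0, 0, 0.4], "yaw": 0},
  {"dp": [0, 0, 0.4], "yaw": 0},
])

```text
clock: 27.7
eef_pos: [467.5, 82.8, 119.7]
tcp_rot: [3.142, -0.0, -2.926]
contact_force: [-5.1, -0.5, 18.2]
opening: 0.0
grasp_force: 8.7
```

>>> carry_out([
  {"dp": [0, 0, 0.3], "yaw": 0},
  {"dp": [0, 0, 0.3], "yaw": 0},
])

```text
clock: 27.95
eef_pos: [467.5, 82.8, 119.6]
tcp_rot: [3.142, -0.0, -2.926]
contact_force: [-6.6, -1.3, 21.9]
opening: -0.002
grasp_force: 10.5
```

That is the hard stop: 22 N with almost no travel. Now I'll back off and check that the lid stays down.

>>> carry_out([
  {"dp": [0, 0, -3], "yaw": 0},
  {"dp": [0, 0, -15], "yaw": 0},
  {"dp": [0, 0, -50], "yaw": 0},
  {"dp": [0, 0, -100], "yaw": 0},
  {"dp": [0, 0, -150], "yaw": 0},
  {"dp": [0, 0, -150], "yaw": 0},
  {"dp": [0, 0, -150], "yaw": 0},
  {"dp": [0, 0, -150], "yaw": 0},
])

```text
clock: 28.95
eef_pos: [466.7, 82.6, 267.1]
tcp_rot: [3.141, -0.003, -2.926]
contact_force: [-0.6, -0.5, 0.6]
opening: -0.004
grasp_force: 0.0
```

Run:
```python
from h import *
im=r.grab_frame('side')[:,:,::-1]; x0,y0,w,h=205,110,120,110
o=cv2.resize(im[y0:y0+h,x0:x0+w],None,fx=5,fy=5,interpolation=cv2.INTER_CUBIC)
for a,col in ((.07,(0,255,0)),(.17,(0,0,255))):
    P=[c2w(70-153*np.cos(a)+10*np.sin(a),y,94+153*np.sin(a)+10*np.cos(a)) for y in (-103,103)]+[c2w(70,103,104),c2w(70,-103,104)]
    p=(proj('side',P)-[x0,y0]+.5)*5-.5; print(p.round())
    cv2.polylines(o,[p.round().astype(int)],True,col,1)
cv2.imwrite('pics/c8.png',o)
s=r.sense(); print(s['clock'],s['eef_pos'],s['contact_force'])
```

```text
[[226. 375.]
 [ 34. 210.]
 [246. 154.]
 [449. 302.]]
[[230. 350.]
 [ 37. 187.]
 [246. 154.]
 [449. 302.]]
29.0 [466.7479295   82.64800845 267.04585245] [-0.74149129 -1.03935862 -0.06108697]
```

View pics/c8.png

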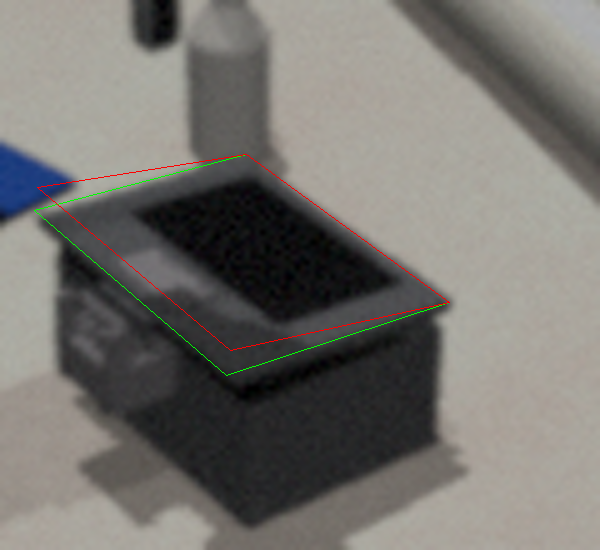

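The lid's front edge, from (34,212) to (226,377), lies on the green 0.07 rad outline and well below the red 0.17 one. The lid is latched and the arm is clear.

```bash
python3 -c "
from rig import r
print(r.sign_off())"
```

```text
the job is handed in; nothing more can be done
None
```

The print head is upright in the cradle pocket, and the lid is latched down at about 0.07 rad with the arm clear. My hardest reading on the lid was about 23 N, and the job is handed in; the sign-off gave no verdict.

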